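Turn the garnish row round for the pass

ROBOT

A 7-joint arm with a two-finger parallel gripper is mounted at the origin on the work surface. World frame = base frame: x ahead of the robot, y to its left, z up, the work surface at z = 0. Lengths are in m, angles in rad, forces in N, time in s.
With the tool pointing down it reaches from about 0.425 to 0.925 m from the base axis. Payload 6.8 kg.
Tool frame: the origin (TCP) lies on the centre line of the jaws, within the pads' length; the fingertips stand 25 mm ahead of it and the grasp point (between the pads) lies 6 mm ahead of it; z points along the fingers, y is the line along which they close (so a half turn about z gives the same grasp; the last joint's range is limited). The gripper opens to 85 mm and grips with 20 to 120 N. Pads are 22 mm wide; open, the fingers measure 114 mm over their backs; the gripper's body (76 mm by 85 mm) begins 54 mm behind the grasp point. The pads swing forward as they close: fully open they stand 13 mm farther back than shut.
Start: joints at [1.069, 0.477, 0.022, 1.555, -0.011, 1.109, -0.083], TCP at [0.259, -0.623, 0.256] pointing down, gripper open.
Joint ranges: [-2.96, 2.96], [-0.34, 2.1], [-1.41, 1.46], [0.24, 2.44], [-1.37, 4.51], [0.17, 1.92], [-2.96, 2.96]. Speed limits (rad/s): [2.39, 2.39, 3.14, 3.14, 3.14, 3.14, 3.14].

INTERFACE

Orientations are given as a rotation vector (axis times angle).
In Python, from bench import status, imaging, workorder gives the robot as it stands.
- The arm moves only by the tool send_rows, never from a script. Its argument "steps" is a list of rows, each an object of numbers: "dx", "dy", "dz": the shift along the tool's x, y, z in cm; "yaw": the turn about the tool's z in degrees; "gripper": the opening, from 0 (shut) to 1 (fully open). A call has 1 to 5 rows; each row is the pose to reach, as a shift and turn from the pose commanded when the call began, along the tool's axes at that moment; what a row does not reach only later rows make up. A row lasts 1/8 s, in which the tool goes at most 62.5 mm and 10.7 degrees, less where a joint would pass 70% of its speed; a pose out of reach is approached as far as the arm can. A call with a gripper value outside its range is refused whole. The fingers move at their own pace and stop on an object; "force" is the grip in N (left out, the last holds). Time passes only in rows, so rows that repeat a pose let the fingers close. It gives the time, the measured TCP pose, the force, the opening and the grip force at its end, in the units of the state.
- status.get_obs(): the state, without advancing time (a new reading comes with each control period).
- imaging.grab_frame(name): name is "scene" or "side" or "wrist"; returns a dict with "color" (420x560x3 uint8, red, green, blue), "depth" (420x560 float32, m along the optical axis (not along the pixel's ray), 0 where there is no reading), "K" (3x3 intrinsics, pixels), "R" (3x3) and "t" (3): a world point X has camera coordinates R X + t. Camera axes: x right, y down, z forward; pixel columns grow to the right and rows downward; lengths in m; the calibration is good to about 2 mm. A picture is of the moment at which its call begins.
- workorder.hand_in(): hands the job in; it is judged then, once.
The state is a dict: "clock": time; "joints": joint angles; "qvel": joint speeds; "tau": joint torques, N m; "tcp_pos": TCP position; "orientation": TCP orientation; "contact_force": force on the tool from outside, world axes, zero at the start; "moment": the same for the moment, N m; "grip_width": finger opening in m; "gripper_force": force on a finger pad.
Only numpy, scipy, OpenCV 4.12 (cv2) and the standard library are available. Lean on these libraries where they do the work, as an engineer would, in place of code of your own. Each camera call takes 0.05 s, during which the arm holds its last target. There are 200 camera calls.

TASK

Move the four garnish jars from the wooden prep rack into the white rack on the pass, one to a compartment and in reverse order, so that the jar that stood leftmost ends up rightmost and the row reads the right way for the chef on the other side. Keep the jars upright, set them down without dropping them, let go of them, and leave the brown bowl where it is.

Things in the scene. Friction and masses are not known exactly. Their poses are not given: they have to be found in the camera images.
- jar_red: glass garnish jar with a red lid and a pale paper label, loose: 46 mm across, 85 mm tall, round and straight-sided at its middle, about 0.18 kg. Origin: centre of its underside; z up; its yaw means nothing. It starts in one of the four compartments of the pale wooden prep rack
- jar_yellow: glass garnish jar with a yellow lid and a pale paper label, loose: 46 mm across, 85 mm tall, round and straight-sided at its middle, about 0.18 kg. Origin: centre of its underside; z up; its yaw means nothing. It starts in one of the four compartments of the pale wooden prep rack
- jar_green: glass garnish jar with a green lid and a pale paper label, loose: 46 mm across, 85 mm tall, round and straight-sided at its middle, about 0.18 kg. Origin: centre of its underside; z up; its yaw means nothing. It starts in one of the four compartments of the pale wooden prep rack
- jar_blue: glass garnish jar with a blue lid and a pale paper label, loose: 46 mm across, 85 mm tall, round and straight-sided at its middle, about 0.18 kg. Origin: centre of its underside; z up; its yaw means nothing. It starts in one of the four compartments of the pale wooden prep rack
- tag_red: flat red label plate, 20 x 44 x 3 mm, fixed on the wooden prep rack's ledge beside the compartment where the red-lidded jar starts. Origin: centre of its underside, 12 mm above the table; y along the rack to the robot's left, x away from the robot. The compartment's centre is 52 mm towards -x; floor 6 mm, walls 22 mm above the table; compartments 80 mm apart
- tag_yellow: flat yellow label plate, 20 x 44 x 3 mm, fixed on the wooden prep rack's ledge beside the compartment where the yellow-lidded jar starts. Origin: centre of its underside, 12 mm above the table; y along the rack to the robot's left, x away from the robot. The compartment's centre is 52 mm towards -x; floor 6 mm, walls 22 mm above the table; compartments 80 mm apart
- tag_green: flat green label plate, 20 x 44 x 3 mm, fixed on the wooden prep rack's ledge beside the compartment where the green-lidded jar starts. Origin: centre of its underside, 12 mm above the table; y along the rack to the robot's left, x away from the robot. The compartment's centre is 52 mm towards -x; floor 6 mm, walls 22 mm above the table; compartments 80 mm apart
- tag_blue: flat blue label plate, 20 x 44 x 3 mm, fixed on the wooden prep rack's ledge beside the compartment where the blue-lidded jar starts. Origin: centre of its underside, 12 mm above the table; y along the rack to the robot's left, x away from the robot. The compartment's centre is 52 mm towards -x; floor 6 mm, walls 22 mm above the table; compartments 80 mm apart
- pass_rack: white plastic rack, fixed, empty at the start, 78 x 326 mm, walls 22 mm high, four compartments 66 mm (x) by 74 mm (y) inside. Origin: centre of its underside; y along the row to the robot's left, x away from it. Compartment centres at x = 0, y = 120, 40, -40, -120 mm, floor at z = 6 mm. Either rack may be the nearer one, each turned at most 7 degrees
- bowl: brown stoneware bowl, loose, 150 mm across, 60 mm tall, to the left of the racks; to be left where it is. Origin: centre of its underside

How it is judged:
At the end, for the whole second after the job is handed in: Each jar upright (0.12 rad), at rest and let go on the floor of a white-rack compartment of its own (underside below 11 mm, within 18 mm along and 15 mm across of its centre), the row in reverse of its order in the prep rack; bowl within 30 mm of its start ((y of jar_red in the frame of pass_rack between 0.102 and 0.138 m or y of jar_red in the frame of pass_rack between 0.022 and 0.058 m or y of jar_red in the frame of pass_rack between -0.058 and -0.022 m or y of jar_red in the frame of pass_rack between -0.138 and -0.102 m) and x of jar_red in the frame of pass_rack between -0.015 and 0.015 m and z of each of jar_red, jar_yellow, jar_green, jar_blue in the frame of pass_rack below 0.011 m and angle between each of jar_red, jar_yellow, jar_green, jar_blue's own z axis and vertical below 0.12 rad and linear speed of each of jar_red, jar_yellow, jar_green, jar_blue below 0.02 m/s and (y of jar_yellow in the frame of pass_rack between 0.102 and 0.138 m or y of jar_yellow in the frame of pass_rack between 0.022 and 0.058 m or y of jar_yellow in the frame of pass_rack between -0.058 and -0.022 m or y of jar_yellow in the frame of pass_rack between -0.138 and -0.102 m) and x of jar_yellow in the frame of pass_rack between -0.015 and 0.015 m and (y of jar_green in the frame of pass_rack between 0.102 and 0.138 m or y of jar_green in the frame of pass_rack between 0.022 and 0.058 m or y of jar_green in the frame of pass_rack between -0.058 and -0.022 m or y of jar_green in the frame of pass_rack between -0.138 and -0.102 m) and x of jar_green in the frame of pass_rack between -0.015 and 0.015 m and (y of jar_blue in the frame of pass_rack between 0.102 and 0.138 m or y of jar_blue in the frame of pass_rack between 0.022 and 0.058 m or y of jar_blue in the frame of pass_rack between -0.058 and -0.022 m or y of jar_blue in the frame of pass_rack between -0.138 and -0.102 m) and x of jar_blue in the frame of pass_rack between -0.015 and 0.015 m and ((y of tag_red in the frame of tag_yellow above 0 m and ((y of jar_yellow in the frame of pass_rack above 0.08 m and y of jar_red in the frame of pass_rack below 0.08 m) or (y of jar_yellow in the frame of pass_rack above 0 m and y of jar_red in the frame of pass_rack below 0 m) or (y of jar_yellow in the frame of pass_rack above -0.08 m and y of jar_red in the frame of pass_rack below -0.08 m))) or (y of tag_red in the frame of tag_yellow below 0 m and ((y of jar_red in the frame of pass_rack above 0.08 m and y of jar_yellow in the frame of pass_rack below 0.08 m) or (y of jar_red in the frame of pass_rack above 0 m and y of jar_yellow in the frame of pass_rack below 0 m) or (y of jar_red in the frame of pass_rack above -0.08 m and y of jar_yellow in the frame of pass_rack below -0.08 m)))) and ((y of tag_red in the frame of tag_green above 0 m and ((y of jar_green in the frame of pass_rack above 0.08 m and y of jar_red in the frame of pass_rack below 0.08 m) or (y of jar_green in the frame of pass_rack above 0 m and y of jar_red in the frame of pass_rack below 0 m) or (y of jar_green in the frame of pass_rack above -0.08 m and y of jar_red in the frame of pass_rack below -0.08 m))) or (y of tag_red in the frame of tag_green below 0 m and ((y of jar_red in the frame of pass_rack above 0.08 m and y of jar_green in the frame of pass_rack below 0.08 m) or (y of jar_red in the frame of pass_rack above 0 m and y of jar_green in the frame of pass_rack below 0 m) or (y of jar_red in the frame of pass_rack above -0.08 m and y of jar_green in the frame of pass_rack below -0.08 m)))) and ((y of tag_red in the frame of tag_blue above 0 m and ((y of jar_blue in the frame of pass_rack above 0.08 m and y of jar_red in the frame of pass_rack below 0.08 m) or (y of jar_blue in the frame of pass_rack above 0 m and y of jar_red in the frame of pass_rack below 0 m) or (y of jar_blue in the frame of pass_rack above -0.08 m and y of jar_red in the frame of pass_rack below -0.08 m))) or (y of tag_red in the frame of tag_blue below 0 m and ((y of jar_red in the frame of pass_rack above 0.08 m and y of jar_blue in the frame of pass_rack below 0.08 m) or (y of jar_red in the frame of pass_rack above 0 m and y of jar_blue in the frame of pass_rack below 0 m) or (y of jar_red in the frame of pass_rack above -0.08 m and y of jar_blue in the frame of pass_rack below -0.08 m)))) and ((y of tag_yellow in the frame of tag_green above 0 m and ((y of jar_green in the frame of pass_rack above 0.08 m and y of jar_yellow in the frame of pass_rack below 0.08 m) or (y of jar_green in the frame of pass_rack above 0 m and y of jar_yellow in the frame of pass_rack below 0 m) or (y of jar_green in the frame of pass_rack above -0.08 m and y of jar_yellow in the frame of pass_rack below -0.08 m))) or (y of tag_yellow in the frame of tag_green below 0 m and ((y of jar_yellow in the frame of pass_rack above 0.08 m and y of jar_green in the frame of pass_rack below 0.08 m) or (y of jar_yellow in the frame of pass_rack above 0 m and y of jar_green in the frame of pass_rack below 0 m) or (y of jar_yellow in the frame of pass_rack above -0.08 m and y of jar_green in the frame of pass_rack below -0.08 m)))) and ((y of tag_yellow in the frame of tag_blue above 0 m and ((y of jar_blue in the frame of pass_rack above 0.08 m and y of jar_yellow in the frame of pass_rack below 0.08 m) or (y of jar_blue in the frame of pass_rack above 0 m and y of jar_yellow in the frame of pass_rack below 0 m) or (y of jar_blue in the frame of pass_rack above -0.08 m and y of jar_yellow in the frame of pass_rack below -0.08 m))) or (y of tag_yellow in the frame of tag_blue below 0 m and ((y of jar_yellow in the frame of pass_rack above 0.08 m and y of jar_blue in the frame of pass_rack below 0.08 m) or (y of jar_yellow in the frame of pass_rack above 0 m and y of jar_blue in the frame of pass_rack below 0 m) or (y of jar_yellow in the frame of pass_rack above -0.08 m and y of jar_blue in the frame of pass_rack below -0.08 m)))) and ((y of tag_green in the frame of tag_blue above 0 m and ((y of jar_blue in the frame of pass_rack above 0.08 m and y of jar_green in the frame of pass_rack below 0.08 m) or (y of jar_blue in the frame of pass_rack above 0 m and y of jar_green in the frame of pass_rack below 0 m) or (y of jar_blue in the frame of pass_rack above -0.08 m and y of jar_green in the frame of pass_rack below -0.08 m))) or (y of tag_green in the frame of tag_blue below 0 m and ((y of jar_green in the frame of pass_rack above 0.08 m and y of jar_blue in the frame of pass_rack below 0.08 m) or (y of jar_green in the frame of pass_rack above 0 m and y of jar_blue in the frame of pass_rack below 0 m) or (y of jar_green in the frame of pass_rack above -0.08 m and y of jar_blue in the frame of pass_rack below -0.08 m)))) and distance of bowl from where it was at the start of the episode below 0.03 m); the robot touches nothing.
It fails at once if a jar is tipped over (angle between any of jar_red, jar_yellow, jar_green, jar_blue's own z axis and vertical above 0.6 rad).
It fails at once if a jar is dropped (moves faster than 0.6 m/s out of the fingers) ((contact force between the fingers and jar_red below 0.05 N and linear speed of jar_red above 0.6 m/s) or (contact force between the fingers and jar_yellow below 0.05 N and linear speed of jar_yellow above 0.6 m/s) or (contact force between the fingers and jar_green below 0.05 N and linear speed of jar_green above 0.6 m/s) or (contact force between the fingers and jar_blue below 0.05 N and linear speed of jar_blue above 0.6 m/s)).
It fails at once if the bowl is pushed more than 30 mm from its place (distance of bowl from where it was at the start of the episode above 0.03 m).
It also fails if it takes over 96 s, if anything falls off the work surface, if the arm or the gripper's body presses on something with over 40 N, if the wrist force passes 120 N, or if a joint passes its speed limit or range.

## Working session

There is one attempt and no reset: what is moved stays moved. The work goes in short steps, Python scripts to look and compute and a tool call to move; the robot and the scene stay as the last step left them, time stands still between calls to the robot, and variables do not carry over. Pictures are saved under pics/ and viewed, at most 14 in all, crops included, and the job is handed in when it is done.

Besides the shell and the picture viewer there is one more tool, called after "Request:" as a command line: name --argument value ..., lists and objects as JSON in quotes. send_rows: Moves the arm, as the interface text tells. Its arguments: {"type":"object","properties":{"steps":{"type":"array"},"force":{"type":"number"}},"required":["steps"]}

```bash
mkdir -p pics; python3 - <<'E'
from bench import status, imaging
import cv2, numpy as np
o=status.get_obs(); print(o)
ims=[]
for n in ("scene","side"):
    f=imaging.grab_frame(n); np.savez(f"/tmp/{n}.npz",**f); cv2.imwrite(f"pics/{n}0.png",f["color"][:,:,::-1]); print(n,f["K"],f["R"],f["t"])
E
```

```text
{'clock': 0.0, 'joints': array([ 1.0689521 ,  0.4778086 ,  0.02233426,  1.55643708, -0.01149261,
        1.10928558, -0.08312107]), 'qvel': array([ 1.17324837e-03, -3.86592829e-04, -8.85661481e-04,  5.10816818e-05,
       -4.23479152e-04,  1.44178893e-03, -5.24833251e-04]), 'tau': array([-7.58871756e-04, -5.96462774e+01,  1.60784885e+00, -2.81205118e+01,
        1.24314669e-02,  9.21632949e-03,  5.04914578e-05]), 'tcp_pos': array([ 0.25874885, -0.62285703,  0.25532593]), 'orientation': array([-3.07919489e+00, -6.14177039e-01,  7.68025806e-04]), 'contact_force': array([-0.23786197,  0.28706919, -0.28417253]), 'moment': array([ 0.01501803, -0.0091435 , -0.00085581]), 'gripper_force': 0.0, 'grip_width': 0.08516971760084532}
scene [[536.76623319   0.         278.51631408]
 [  0.         536.76623319 216.96447688]
 [  0.           0.           1.        ]] [[-0.78000424  0.62576696  0.00301668]
 [ 0.51176129  0.64065825 -0.57241365]
 [-0.36013021 -0.44494125 -0.81995946]] [ 0.39338212 -0.3281089   1.28737224]
side [[432.85120716   0.         278.19681192]
 [  0.         432.85120716 212.18097062]
 [  0.           0.           1.        ]] [[ 0.99741204 -0.06964743 -0.01784546]
 [-0.05098857 -0.51022388 -0.85852883]
 [ 0.05068915  0.85721691 -0.51245466]] [-0.56641139  0.12121353  0.70182374]
```

View pics/scene0.png

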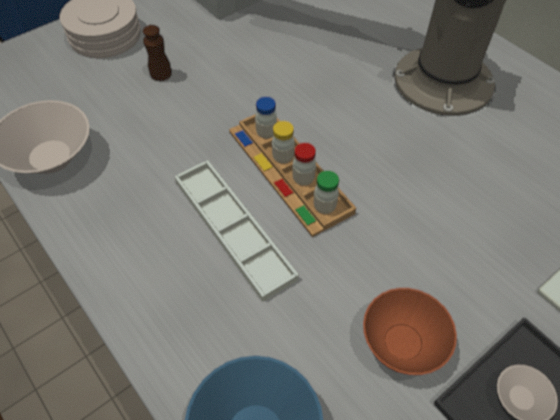

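View pics/side0.png

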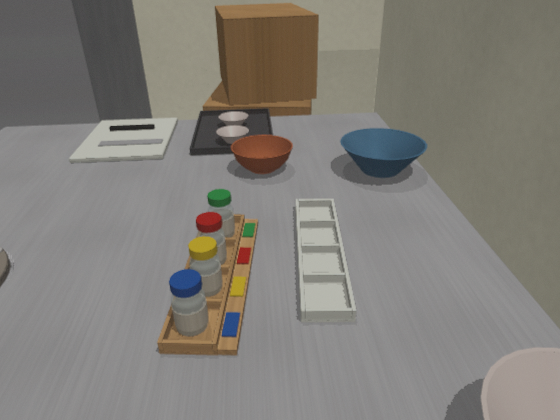

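The scene picture shows the wooden rack nearer the robot, with lids at green (327,182), red (305,153), yellow (284,130) and blue (266,105). The white rack lies beyond it, with corners near (207,163), (177,180), (297,273) and (266,295). In the side picture +y runs up the image, so the order from the left is green, red, yellow, blue, and the target order is blue, yellow, red, green.

```bash
cat > h.py <<'E'
import numpy as np, cv2
def cloud(f):
    K,R,t,d=f["K"],f["R"],f["t"],f["depth"]
    v,u=np.mgrid[:420,:560]
    c=np.stack([(u-K[0,2])*d/K[0,0],(v-K[1,2])*d/K[1,1],d],-1)
    return (c-t)@R, d>0
def hsv(f): return cv2.cvtColor(f["color"],cv2.COLOR_RGB2HSV)
H={"green":(50,85),"red":None,"yellow":(20,35),"blue":(100,125)}
def cmask(f,n):
    h=hsv(f); hh=h[...,0]; m=(h[...,1]>150)&(h[...,2]>60)
    return m&((hh<5)|(hh>174) if n=="red" else (hh>=H[n][0])&(hh<=H[n][1]))
def lids(f):
    P,ok=cloud(f); out={}
    for n in H:
        m=cmask(f,n)&ok&(abs(P[...,0]-.6)<.3)&(abs(P[...,1])<.45)
        L=P[m&(P[...,2]>.05)]; T=P[m&(P[...,2]<.025)&(P[...,2]>.005)]
        out[n]=(L,T)
    return out
E
python3 - <<'E'
from h import *
for s in("scene","side"):
    f=dict(np.load(f"/tmp/{s}.npz")); P,ok=cloud(f)
    for n,(L,T) in lids(f).items():
        z=np.percentile(L[:,2],95) if len(L) else 0
        top=L[L[:,2]>z-.004] if len(L) else L
        c,r=cv2.minEnclosingCircle(top[:,:2].astype(np.float32)) if len(top) else (0,0)
        tr=cv2.minAreaRect(T[:,:2].astype(np.float32)) if len(T)>4 else 0
        print(s,n,len(top),np.round(c,4),round(r,4),"z",round(float(z),4),"tag",len(T),T.mean(0).round(4),tr)
    h=hsv(f); m=((h[...,1]<40)&(h[...,2]>175)&ok&(P[...,2]>.012)&(P[...,2]<.03)&(abs(P[...,0]-.65)<.25)&(abs(P[...,1])<.4)).astype(np.uint8)
    k,l,st,ce=cv2.connectedComponentsWithStats(m)
    i=1+st[1:,4].argmax(); q=P[l==i]; print("rack",st[i],q[:,2].mean(),cv2.minAreaRect(q[:,:2].astype(np.float32)))
    m=(ok&(P[...,2]>.015)&(P[...,2]<.03)&(abs(P[...,0]-.65)<.3)&(abs(P[...,1])<.4)).astype(np.uint8)
    k,l,st,ce=cv2.connectedComponentsWithStats(m)
    for i in range(1,k):
        if st[i,4]>150: q=P[l==i]; print(" comp",st[i],cv2.minAreaRect(q[:,:2].astype(np.float32)))
    bz=P[250:380,360:460] if s=="scene" else P[130:180,225:300]; bz=bz[(bz[...,2]>.05)&(bz[...,2]<.07)]; print("bowl",cv2.minEnclosingCircle(bz[:,:2].astype(np.float32)))
E
```

```text
scene green 200 [0.4735 0.1071] 0.0194 z 0.0933 tag 103 [0.5214 0.1034 0.015 ] ((0.5214440822601318, 0.10333389043807983), (0.03755474463105202, 0.013498235493898392), 83.54973602294922)
scene red 194 [0.4602 0.0252] 0.02 z 0.0933 tag 134 [0.5116 0.0237 0.015 ] ((0.5115746259689331, 0.023239141330122948), (0.0409831702709198, 0.01833445578813553), 85.68834686279297)
scene yellow 208 [ 0.4555 -0.0472] 0.0213 z 0.093 tag 176 [ 0.5022 -0.056   0.0151] ((0.5006312131881714, -0.05718354880809784), (0.046699296683073044, 0.02462689019739628), 85.32682800292969)
scene blue 163 [ 0.4405 -0.1244] 0.0197 z 0.093 tag 92 [ 0.4939 -0.1344  0.0155] ((0.49403318762779236, -0.13427887856960297), (0.03685035929083824, 0.0156394075602293), 82.19789123535156)
rack [176 176 118 119 671] 0.022182534120081046 ((0.6480676531791687, 0.03252914547920227), (0.3233308494091034, 0.06849701702594757), 85.88555145263672)
 comp [ 235  114  122  113 1311] ((0.4694523513317108, -0.012873649597167969), (0.3297003507614136, 0.10436439514160156), 84.39043426513672)
 comp [ 50 127  26  28 229] ((0.7938522100448608, -0.3
[... 1658 characters left out ...]
83379745483), (0.03693201392889023, 0.1137208417057991), 75.17400360107422)
 comp [ 296  199   61  116 1862] ((0.6430594325065613, 0.028614506125450134), (0.3289780020713806, 0.07842050492763519), 85.4303970336914)
 comp [ 157  215   88  133 1375] ((0.4547882676124573, -0.014864951372146606), (0.32739540934562683, 0.07828889042139053), 83.40982818603516)
 comp [174 313  35  20 262] ((0.44015637040138245, -0.14130470156669617), (0.04663468524813652, 0.022926580160856247), 10.458696365356445)
 comp [516 400  44  20 654] ((0.8257420659065247, -0.3071083724498749), (0.05789902061223984, 0.016261562705039978), 4.317079067230225)
bowl ((0.5579899549484253, 0.3965686857700348), 0.07717853039503098)
```

```bash
cat >> h.py <<'E'
from scipy.spatial.transform import Rotation as Ro
def go(o,target,yawdir=0.):
    """shift in tool axes (cm) to target and yaw (deg) putting tool y at world angle yawdir"""
    R=Ro.from_rotvec(o["orientation"]).as_matrix()
    a=np.degrees(np.arctan2(R[1,1],R[0,1]))
    return ((np.array(target)-o["tcp_pos"])@R*100).round(2), round(a-yawdir,2)
E
python3 -c "
from h import *; from bench import status
print(go(status.get_obs(),(.439,-.127,.20)))"
```

```text
(array([ 35.67, -38.87,   5.6 ]), np.float64(-67.43))
```

Request:
send_rows --steps '[{"dx": 3.6,"dy": -3.9,"dz": 0.5,"yaw": -6.7},{"dx": 7.2,"dy": -7.8,"dz": 1.0,"yaw": -13.4},{"dx": 10.8,"dy": -11.7,"dz": 1.5,"yaw": -20.1},{"dx": 14.4,"dy": -15.6,"dz": 2.0,"yaw": -26.8},{"dx": 18,"dy": -19.5,"dz": 2.5,"yaw": -33.5}]' --force 40

```text
validation failed for argument at $.st...
```

```bash
python3 -c "
from h import *; from bench import status
o=status.get_obs();print(o['tcp_pos'],o['joints'],go(o,(.439,-.127,.20)))"
```

```text
[ 0.25878355 -0.62288231  0.25540536] [ 1.06891483  0.47773187  0.0223392   1.55637104 -0.01148031  1.10928529
 -0.08307439] (array([ 35.67, -38.87,   5.6 ]), np.float64(-67.43))
```

Request:
send_rows --steps '[{"dx": 3.6,"dy": -3.9,"dz": 0.5,"yaw": -6.7,"gripper": 1},{"dx": 7.2,"dy": -7.8,"dz": 1.0,"yaw": -13.4,"gripper": 1},{"dx": 10.8,"dy": -11.7,"dz": 1.5,"yaw": -20.1,"gripper": 1},{"dx": 14.4,"dy": -15.6,"dz": 2.0,"yaw": -26.8,"gripper": 1},{"dx": 18,"dy": -19.5,"dz": 2.5,"yaw": -33.5,"gripper": 1}]' --force 40

```text
clock: 0.72
tcp_pos: [0.3507, -0.3724, 0.231]
orientation: [-2.77, -1.482, 0.0]
contact_force: [0.7, 0.1, -0.0]
grip_width: 0.0852
gripper_force: 0.0
```

```bash
python3 -c "
from h import *; from bench import status
o=status.get_obs();print(o['tcp_pos'],o['joints'],go(o,(.439,-.127,.20)))"
```

```text
[ 0.3506618  -0.37237513  0.23095587] [ 0.86119321  0.24707349 -0.19566598  1.95795252  0.05885473  0.94219545
  0.04822304] (array([25.31, -6.27,  3.1 ]), np.float64(-33.72))
```

Request:
send_rows --steps '[{"dx": 5.1,"dy": -1.3,"dz": 0.6,"yaw": -6.7,"gripper": 1},{"dx": 10.2,"dy": -2.5,"dz": 1.2,"yaw": -13.5,"gripper": 1},{"dx": 15.2,"dy": -3.8,"dz": 1.9,"yaw": -20.2,"gripper": 1},{"dx": 20.3,"dy": -5.0,"dz": 2.5,"yaw": -27,"gripper": 1},{"dx": 25.3,"dy": -6.3,"dz": 3.1,"yaw": -33.7,"gripper": 1}]'

```text
clock: 1.35
tcp_pos: [0.4396, -0.1276, 0.2001]
orientation: [2.222, 2.221, -0.0]
contact_force: [1.3, -0.2, -0.4]
grip_width: 0.0855
gripper_force: 0.0
```

```bash
python3 - <<'E'
from h import *; from bench import status,imaging
o=status.get_obs();print(o['tcp_pos'],o['joints'],go(o,(.439,-.127,.20)))
f=imaging.grab_frame("wrist"); P,ok=cloud(f); cv2.imwrite("pics/w1.png",f["color"][:,:,::-1])
for n,(L,T) in lids(f).items():
    if len(L)<20: continue
    z=np.percentile(L[:,2],95); top=L[L[:,2]>z-.004]
    c,r=cv2.minEnclosingCircle(top[:,:2].astype(np.float32)); print(n,len(top),c,r,z)
E
```

```text
[ 0.43962797 -0.12756124  0.20009584] [ 0.54924467  0.22360253 -0.45339149  2.089487    0.12930626  0.8544889
  0.0200614 ] (array([ 0.06, -0.06,  0.01]), np.float64(-0.03))
red 1967 (0.4587936997413635, 0.020739655941724777) 0.020370766520500183 0.09268524179925573
yellow 2441 (0.45502474904060364, -0.05025449022650719) 0.02072281204164028 0.09267317942623307
blue 1717 (0.4386255741119385, -0.12772119045257568) 0.020749861374497414 0.09254612336381639
```

View pics/w1.png

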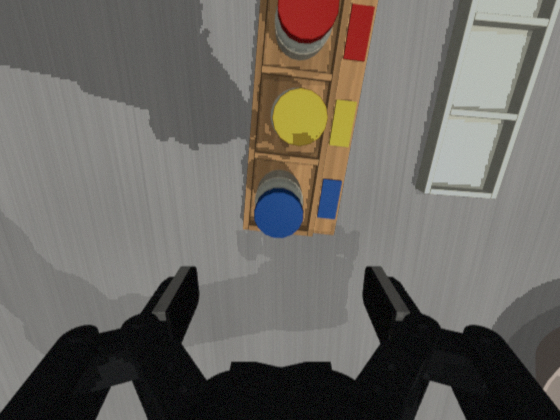

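The wrist picture shows the blue lid at (278,213) lined up between the fingers at columns 165–395, which agrees with the other cameras. I'll lower and grasp.

Request:
send_rows --steps '[{"dx": 0,"dy": 0,"dz": 5,"yaw": 0,"gripper": 1},{"dx": 0,"dy": -0.1,"dz": 9,"yaw": 0,"gripper": 1},{"dx": 0,"dy": -0.1,"dz": 12,"yaw": 0,"gripper": 1},{"dx": 0,"dy": -0.1,"dz": 14.2,"yaw": 0,"gripper": 1},{"dx": 0,"dy": -0.1,"dz": 14.2,"yaw": 0,"gripper": 0.4}]'

```text
clock: 2.02
tcp_pos: [0.437, -0.129, 0.057]
orientation: [-2.224, -2.215, 0.003]
contact_force: [0.4, 0.3, 0.1]
grip_width: 0.07
gripper_force: 0.0
```

Request:
send_rows --steps '[{"dx": 0,"dy": 0,"dz": 0,"yaw": 0,"gripper": 0.2},{"dx": 0,"dy": 0,"dz": 0,"yaw": 0,"gripper": 0.2},{"dx": 0,"dy": 0,"dz": 0,"yaw": 0,"gripper": 0.2},{"dx": 0,"dy": 0,"dz": 0,"yaw": 0,"gripper": 0.2},{"dx": 0,"dy": 0,"dz": 0,"yaw": 0,"gripper": 0.2}]'

```text
clock: 2.65
tcp_pos: [0.4389, -0.1294, 0.0593]
orientation: [2.225, 2.215, 0.001]
contact_force: [-1.2, -0.1, 7.2]
grip_width: 0.0446
gripper_force: 41.7
```

Request:
send_rows --steps '[{"dx": 0,"dy": 0,"dz": -2,"yaw": 0,"gripper": 0.2},{"dx": 0,"dy": 0,"dz": -6,"yaw": 0,"gripper": 0.2},{"dx": 0,"dy": 0,"dz": -10,"yaw": 0,"gripper": 0.2},{"dx": 1,"dy": 1,"dz": -12,"yaw": 0,"gripper": 0.2},{"dx": 4,"dy": 3,"dz": -12,"yaw": 0,"gripper": 0.2}]'

```text
clock: 3.28
tcp_pos: [0.4694, -0.0909, 0.1805]
orientation: [2.228, 2.209, 0.002]
contact_force: [0.7, 0.8, -2.0]
grip_width: 0.0447
gripper_force: 41.5
```

Request:
send_rows --steps '[{"dx": 4,"dy": 3,"dz": 0,"yaw": 0,"gripper": 0.2},{"dx": 8,"dy": 6,"dz": 0,"yaw": 0,"gripper": 0.2},{"dx": 12,"dy": 9,"dz": 0,"yaw": 0,"gripper": 0.2},{"dx": 16,"dy": 12,"dz": 0,"yaw": 0,"gripper": 0.2},{"dx": 20,"dy": 15,"dz": 0,"yaw": 0,"gripper": 0.2}]'

```text
clock: 3.9
tcp_pos: [0.6202, 0.1111, 0.1785]
orientation: [2.226, 2.216, 0.0]
contact_force: [0.3, -0.1, -1.1]
grip_width: 0.0445
gripper_force: 41.5
```

Request:
send_rows --steps '[{"dx": 2.5,"dy": 2,"dz": 0,"yaw": 0,"gripper": 0.2},{"dx": 3.8,"dy": 3.3,"dz": 0,"yaw": 0,"gripper": 0.2},{"dx": 3.8,"dy": 3.3,"dz": 2,"yaw": 0,"gripper": 0.2},{"dx": 3.8,"dy": 3.3,"dz": 4,"yaw": 0,"gripper": 0.2},{"dx": 3.8,"dy": 3.3,"dz": 4,"yaw": 0,"gripper": 0.2}]'

```text
clock: 4.53
tcp_pos: [0.6502, 0.1458, 0.1351]
orientation: [-2.226, -2.214, 0.009]
contact_force: [0.4, 0.4, -0.7]
grip_width: 0.0444
gripper_force: 41.4
```

```bash
python3 - <<'E'
from h import *; from bench import status,imaging
o=status.get_obs();print(o['tcp_pos'],o['grip_width'],o['gripper_force'],go(o,(.6524,.150,.061)))
for s in ("scene","side"):
    f=imaging.grab_frame(s); cv2.imwrite(f"pics/{s}1.png",f["color"][:,:,::-1])
    L=lids(f)["blue"][0]; print(s,len(L),L.mean(0) if len(L) else 0, L[:,2].max() if len(L) else 0)
E
```

```text
[0.65024713 0.1458256  0.13508194] 0.044401044877151186 41.43352032471739 (array([0.44, 0.25, 7.41]), np.float64(-0.3))
scene 235 [0.6501623  0.16019868 0.16502017] 0.16965066739723658
side 274 [0.6500518  0.13685428 0.16390879] 0.16855751061408333
```

View pics/side1.png

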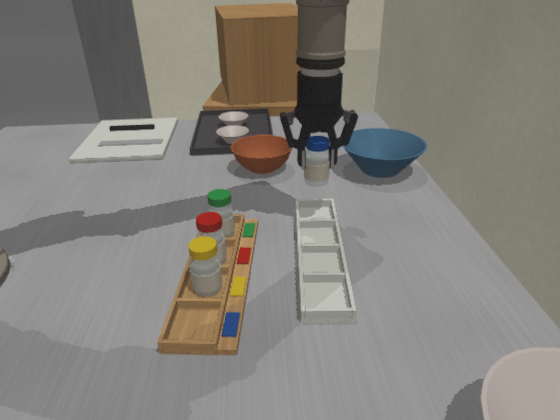

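The side picture shows the blue jar held upright at (318,160), above the far compartment of the white rack at (318,210). Next I'll lower it.

Request:
send_rows --steps '[{"dx": 0.3,"dy": 0.2,"dz": 3,"yaw": 0,"gripper": 0.2},{"dx": 0.3,"dy": 0.2,"dz": 5,"yaw": 0,"gripper": 0.2},{"dx": 0.3,"dy": 0.2,"dz": 6.5,"yaw": 0,"gripper": 0.2},{"dx": 0.3,"dy": 0.2,"dz": 7.2,"yaw": 0,"gripper": 0.2},{"dx": 0.3,"dy": 0.2,"dz": 7.5,"yaw": 0,"gripper": 0.2}]'

```text
clock: 5.25
tcp_pos: [0.6547, 0.1509, 0.0633]
orientation: [2.226, 2.217, 0.0]
contact_force: [0.2, -0.4, -1.0]
grip_width: 0.0443
gripper_force: 41.5
```

```bash
python3 - <<'E'
from h import *; from bench import status
o=status.get_obs();print(o['tcp_pos'],o['contact_force'],go(o,(.6524,.149,.059)))
E
```

```text
[0.65470802 0.15094693 0.06326011] [ 0.20118238 -0.43505972 -0.97664989] (array([-0.2 , -0.23,  0.43]), np.float64(-0.24))
```

Request:
send_rows --steps '[{"dx": -0.1,"dy": -0.1,"dz": 0,"yaw": 0,"gripper": 0.2},{"dx": -0.1,"dy": -0.1,"dz": 0.2,"yaw": 0,"gripper": 0.2},{"dx": -0.1,"dy": -0.1,"dz": 0.2,"yaw": 0,"gripper": 0.2}]'

```text
clock: 5.62
tcp_pos: [0.6537, 0.15, 0.0615]
orientation: [2.226, 2.217, 0.0]
contact_force: [-0.3, -0.1, -1.7]
grip_width: 0.0447
gripper_force: 41.5
```

Request:
send_rows --steps '[{"dx": 0,"dy": -0.1,"dz": 0.1,"yaw": 0,"gripper": 0.2},{"dx": 0,"dy": -0.1,"dz": 0.2,"yaw": 0,"gripper": 0.2},{"dx": 0,"dy": -0.1,"dz": 0.3,"yaw": 0,"gripper": 0.2},{"dx": 0,"dy": -0.1,"dz": 0.3,"yaw": 0,"gripper": 0.2}]'

```text
clock: 6.12
tcp_pos: [0.6525, 0.1501, 0.0594]
orientation: [2.226, 2.217, -0.0]
contact_force: [-3.7, -2.0, 8.7]
grip_width: 0.0447
gripper_force: 42.4
```

The jar touches down at TCP z 0.0594, as predicted. I'll release and retreat.

Request:
send_rows --steps '[{"dx": 0,"dy": 0,"dz": 0,"yaw": 0,"gripper": 0.6},{"dx": 0,"dy": 0,"dz": 0,"yaw": 0,"gripper": 0.8},{"dx": 0,"dy": 0,"dz": 0,"yaw": 0,"gripper": 1},{"dx": 0,"dy": 0,"dz": 0,"yaw": 0,"gripper": 1},{"dx": 0,"dy": 0,"dz": -0.5,"yaw": 0,"gripper": 1}]'

```text
clock: 6.75
tcp_pos: [0.6522, 0.1499, 0.063]
orientation: [-2.226, -2.217, 0.001]
contact_force: [-0.3, -1.0, -0.2]
grip_width: 0.0857
gripper_force: 0.0
```

Request:
send_rows --steps '[{"dx": 0,"dy": 0,"dz": -3,"yaw": 0,"gripper": 1},{"dx": 0,"dy": 0,"dz": -8,"yaw": 0,"gripper": 1},{"dx": 0,"dy": 0,"dz": -12,"yaw": 0,"gripper": 1},{"dx": -3,"dy": -3,"dz": -12,"yaw": 0,"gripper": 1},{"dx": -7,"dy": -7,"dz": -12,"yaw": 0,"gripper": 1}]'

```text
clock: 7.38
tcp_pos: [0.5823, 0.0807, 0.1844]
orientation: [2.224, 2.218, 0.004]
contact_force: [0.4, -1.3, -0.6]
grip_width: 0.0853
gripper_force: 0.0
```

```bash
python3 - <<'E'
from h import *; from bench import status,imaging
o=status.get_obs();print(o['tcp_pos'],o['grip_width'],go(o,(.455,-.051,.17)))
for s in ("side","scene"):
    f=imaging.grab_frame(s); cv2.imwrite(f"pics/{s}2.png",f["color"][:,:,::-1])
    for n,(L,T) in lids(f).items():
        if len(L)<10: continue
        z=np.percentile(L[:,2],95); top=L[L[:,2]>z-.004]
        print(s,n,len(top),cv2.minEnclosingCircle(top[:,:2].astype(np.float32)),z)
E
```

```text
[0.58231969 0.08074184 0.18437456] 0.08527896657296177 (array([-13.21, -12.7 ,   1.39]), np.float64(-0.14))
side green 102 ((0.4701620936393738, 0.10034126788377762), 0.01907789707183838) 0.09134762176370675
side red 296 ((0.45671167969703674, 0.020484454929828644), 0.022228442132472992) 0.09125272725416542
side yellow 382 ((0.4545701742172241, -0.05219002440571785), 0.021977420896291733) 0.09143152075661379
side blue 165 ((0.6522417664527893, 0.14867256581783295), 0.020342659205198288) 0.09110706203574327
scene green 172 ((0.4736064374446869, 0.10662908852100372), 0.01920030452311039) 0.09326457363656397
scene red 158 ((0.4845171868801117, 0.04576030746102333), 0.051251284778118134) 0.0934527922015112
scene blue 315 ((0.6542950868606567, 0.15452685952186584), 0.019528355449438095) 0.09308274428922773
```

View pics/side2.png

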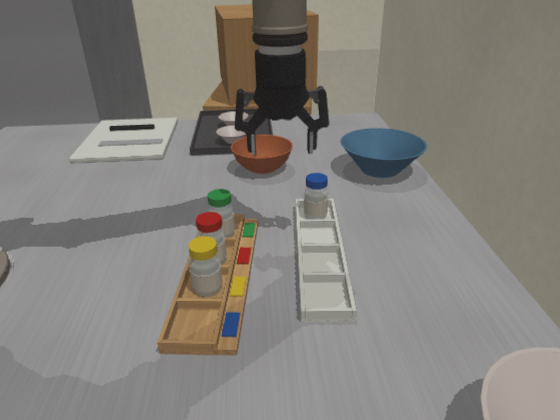

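The blue jar stands upright in the far compartment at (316,200), and its centre measures within 2 mm. Yellow is next.

Request:
send_rows --steps '[{"dx": -4,"dy": -4,"dz": 0,"yaw": 0,"gripper": 1},{"dx": -8,"dy": -8,"dz": 0,"yaw": 0,"gripper": 1},{"dx": -12,"dy": -11.5,"dz": 0,"yaw": 0,"gripper": 1},{"dx": -13.2,"dy": -12.7,"dz": 0.5,"yaw": 0,"gripper": 1},{"dx": -13.2,"dy": -12.7,"dz": 1.4,"yaw": 0,"gripper": 1}]'

```text
clock: 8.1
tcp_pos: [0.4551, -0.0517, 0.1696]
orientation: [2.227, 2.214, 0.001]
contact_force: [1.7, 0.1, -0.1]
grip_width: 0.0855
gripper_force: 0.0
```

```bash
python3 - <<'E'
from h import *; from bench import status,imaging
o=status.get_obs();print(o['tcp_pos'],o['grip_width'],go(o,(.455,-.0505,.058)))
E
```

```text
[ 0.45510834 -0.05167685  0.16956101] 0.08553955589063669 (array([ 0.12, -0.03, 11.16]), np.float64(-0.33))
```

Request:
send_rows --steps '[{"dx": 0.1,"dy": 0,"dz": 4,"yaw": 0,"gripper": 1},{"dx": 0.1,"dy": 0,"dz": 8,"yaw": 0,"gripper": 1},{"dx": 0.1,"dy": 0,"dz": 10.5,"yaw": 0,"gripper": 1},{"dx": 0.1,"dy": 0,"dz": 11.1,"yaw": 0,"gripper": 1},{"dx": 0.1,"dy": 0,"dz": 11.1,"yaw": 0,"gripper": 0.5}]'

```text
clock: 8.72
tcp_pos: [0.4556, -0.049, 0.0583]
orientation: [-2.224, -2.218, -0.001]
contact_force: [0.1, -0.3, 0.3]
grip_width: 0.0698
gripper_force: 0.0
```

Request:
send_rows --steps '[{"dx": 0,"dy": 0,"dz": 0,"yaw": 0,"gripper": 0.2},{"dx": 0,"dy": 0,"dz": 0,"yaw": 0,"gripper": 0.2},{"dx": 0,"dy": 0,"dz": 0,"yaw": 0,"gripper": 0.2},{"dx": 0,"dy": 0,"dz": 0,"yaw": 0,"gripper": 0.2},{"dx": 0,"dy": 0,"dz": 0,"yaw": 0,"gripper": 0.2}]'

```text
clock: 9.35
tcp_pos: [0.4554, -0.05, 0.0595]
orientation: [2.225, 2.216, 0.002]
contact_force: [-2.1, 1.3, 6.9]
grip_width: 0.0449
gripper_force: 40.3
```

Request:
send_rows --steps '[{"dx": 0,"dy": 0,"dz": -2,"yaw": 0,"gripper": 0.2},{"dx": 0,"dy": 0,"dz": -6,"yaw": 0,"gripper": 0.2},{"dx": 0,"dy": 0,"dz": -10,"yaw": 0,"gripper": 0.2},{"dx": 1,"dy": 2,"dz": -11,"yaw": 0,"gripper": 0.2},{"dx": 3,"dy": 5,"dz": -11,"yaw": 0,"gripper": 0.2}]'

```text
clock: 9.98
tcp_pos: [0.5055, -0.0216, 0.1701]
orientation: [2.227, 2.211, 0.001]
contact_force: [0.1, -0.7, -1.8]
grip_width: 0.0446
gripper_force: 41.9
```

Request:
send_rows --steps '[{"dx": 2.5,"dy": 4,"dz": 0,"yaw": 0,"gripper": 0.2},{"dx": 5,"dy": 8,"dz": 0,"yaw": 0,"gripper": 0.2},{"dx": 7.5,"dy": 12,"dz": 0,"yaw": 0,"gripper": 0.2},{"dx": 9,"dy": 14,"dz": 0,"yaw": 0,"gripper": 0.2},{"dx": 9,"dy": 14,"dz": 3,"yaw": 0,"gripper": 0.2}]'

```text
clock: 10.6
tcp_pos: [0.6484, 0.0716, 0.1406]
orientation: [2.222, 2.217, 0.01]
contact_force: [0.2, -0.9, -2.2]
grip_width: 0.0445
gripper_force: 41.9
```

```bash
python3 - <<'E'
from h import *; from bench import status,imaging
o=status.get_obs();print(o['tcp_pos'],o['grip_width'],go(o,(.646,.070,.061)))
E
```

```text
[0.64841081 0.07161555 0.1406009 ] 0.044533658683270395 (array([-0.18, -0.29,  7.96]), np.float64(-0.15))
```

Request:
send_rows --steps '[{"dx": 0,"dy": 0,"dz": 3,"yaw": 0,"gripper": 0.2},{"dx": 0,"dy": 0,"dz": 5.5,"yaw": 0,"gripper": 0.2},{"dx": 0,"dy": 0,"dz": 7,"yaw": 0,"gripper": 0.2},{"dx": 0,"dy": 0,"dz": 7.7,"yaw": 0,"gripper": 0.2},{"dx": 0,"dy": 0,"dz": 7.7,"yaw": 0,"gripper": 0.2}]'

```text
clock: 11.22
tcp_pos: [0.6454, 0.069, 0.0615]
orientation: [2.226, 2.217, 0.0]
contact_force: [0.3, 0.8, -2.5]
grip_width: 0.0447
gripper_force: 41.9
```

Request:
send_rows --steps '[{"dx": 0,"dy": 0,"dz": 0.1,"yaw": 0,"gripper": 0.2},{"dx": 0,"dy": 0,"dz": 0.2,"yaw": 0,"gripper": 0.2},{"dx": 0,"dy": 0,"dz": 0.3,"yaw": 0,"gripper": 0.2},{"dx": 0,"dy": 0,"dz": 0.3,"yaw": 0,"gripper": 0.2}]'

```text
clock: 11.72
tcp_pos: [0.6456, 0.0691, 0.0596]
orientation: [2.226, 2.216, 0.001]
contact_force: [-2.6, -1.1, 5.1]
grip_width: 0.0447
gripper_force: 42.5
```

Request:
send_rows --steps '[{"dx": 0,"dy": 0,"dz": 0,"yaw": 0,"gripper": 0.6},{"dx": 0,"dy": 0,"dz": 0,"yaw": 0,"gripper": 0.8},{"dx": 0,"dy": 0,"dz": 0,"yaw": 0,"gripper": 1},{"dx": 0,"dy": 0,"dz": 0,"yaw": 0,"gripper": 1},{"dx": 0,"dy": 0,"dz": -0.5,"yaw": 0,"gripper": 1}]'

```text
clock: 12.35
tcp_pos: [0.6449, 0.0689, 0.0631]
orientation: [-2.226, -2.217, 0.001]
contact_force: [-0.2, -0.3, 0.3]
grip_width: 0.0853
gripper_force: 0.0
```

Request:
send_rows --steps '[{"dx": 0,"dy": 0,"dz": -3,"yaw": 0,"gripper": 1},{"dx": 0,"dy": 0,"dz": -8,"yaw": 0,"gripper": 1},{"dx": 0,"dy": 0,"dz": -11,"yaw": 0,"gripper": 1},{"dx": -1,"dy": -3,"dz": -11,"yaw": 0,"gripper": 1},{"dx": -2,"dy": -7,"dz": -11,"yaw": 0,"gripper": 1}]'

```text
clock: 12.98
tcp_pos: [0.5752, 0.0493, 0.1742]
orientation: [2.225, 2.216, 0.003]
contact_force: [-0.0, -0.7, -1.0]
grip_width: 0.0855
gripper_force: 0.0
```

Request:
send_rows --steps '[{"dx": -1,"dy": -4,"dz": 0,"yaw": 0,"gripper": 1},{"dx": -2,"dy": -8,"dz": 0,"yaw": 0,"gripper": 1},{"dx": -2.8,"dy": -11,"dz": 0,"yaw": 0,"gripper": 1},{"dx": -2.8,"dy": -11.7,"dz": 0,"yaw": 0,"gripper": 1},{"dx": -2.8,"dy": -11.7,"dz": 0,"yaw": 0,"gripper": 1}]'

```text
clock: 13.6
tcp_pos: [0.4588, 0.022, 0.1739]
orientation: [2.225, 2.216, 0.002]
contact_force: [0.7, -0.4, 0.5]
grip_width: 0.0855
gripper_force: 0.0
```

```bash
python3 - <<'E'
from h import *; from bench import status,imaging
o=status.get_obs();print(o['tcp_pos'],o['grip_width'],go(o,(.459,.0212,.058)))
for s in ("side","wrist"):
    f=imaging.grab_frame(s)
    for n,(L,T) in lids(f).items():
        if len(L)<10: continue
        z=np.percentile(L[:,2],95); top=L[L[:,2]>z-.004]
        print(s,n,len(top),cv2.minEnclosingCircle(top[:,:2].astype(np.float32)),z)
E
```

```text
[0.4587595  0.02204442 0.1738565 ] 0.08546969499983285 (array([-9.000e-02,  1.000e-02,  1.159e+01]), np.float64(-0.23))
side green 113 ((0.4706801772117615, 0.10060536116361618), 0.019798245280981064) 0.09117760754007123
side red 292 ((0.45983412861824036, 0.020824385806918144), 0.022242287173867226) 0.09133883860667139
side yellow 239 ((0.6450585722923279, 0.06621827185153961), 0.02104349061846733) 0.09105026324922742
side blue 161 ((0.6523067951202393, 0.14850927889347076), 0.020136795938014984) 0.09091622300454132
wrist green 94 ((0.47148802876472473, 0.10239812731742859), 0.01995244063436985) 0.09255552806441948
wrist red 2190 ((0.458925724029541, 0.02250157669186592), 0.020871806889772415) 0.09248134855353378
wrist yellow 2173 ((0.6446489095687866, 0.06898411363363266), 0.02061397396028042) 0.09257931821912357
```

Yellow is placed correctly, and the gripper is lined up over red.

Request:
send_rows --steps '[{"dx": 0,"dy": 0,"dz": 4,"yaw": 0,"gripper": 1},{"dx": 0,"dy": 0,"dz": 8,"yaw": 0,"gripper": 1},{"dx": 0,"dy": 0,"dz": 10.8,"yaw": 0,"gripper": 1},{"dx": 0,"dy": 0,"dz": 11.5,"yaw": 0,"gripper": 1},{"dx": 0,"dy": 0,"dz": 11.5,"yaw": 0,"gripper": 0.5}]'

```text
clock: 14.32
tcp_pos: [0.4587, 0.0222, 0.0584]
orientation: [-2.226, -2.217, -0.0]
contact_force: [0.6, 0.4, 0.5]
grip_width: 0.0701
gripper_force: 0.0
```

Request:
send_rows --steps '[{"dx": 0,"dy": 0,"dz": 0,"yaw": 0,"gripper": 0.2},{"dx": 0,"dy": 0,"dz": 0,"yaw": 0,"gripper": 0.2},{"dx": 0,"dy": 0,"dz": 0,"yaw": 0,"gripper": 0.2},{"dx": 0,"dy": 0,"dz": 0,"yaw": 0,"gripper": 0.2},{"dx": 0,"dy": 0,"dz": 0,"yaw": 0,"gripper": 0.2}]'

```text
clock: 14.95
tcp_pos: [0.459, 0.0219, 0.0596]
orientation: [2.225, 2.215, 0.003]
contact_force: [-0.9, 0.3, 6.3]
grip_width: 0.0447
gripper_force: 41.0
```

Request:
send_rows --steps '[{"dx": 0,"dy": 0,"dz": -2,"yaw": 0,"gripper": 0.2},{"dx": 0,"dy": 0,"dz": -6,"yaw": 0,"gripper": 0.2},{"dx": 0,"dy": 0,"dz": -10,"yaw": 0,"gripper": 0.2},{"dx": -0.4,"dy": 2,"dz": -11,"yaw": 0,"gripper": 0.2},{"dx": -1,"dy": 5,"dz": -11,"yaw": 0,"gripper": 0.2}]'

```text
clock: 15.58
tcp_pos: [0.5088, 0.0113, 0.1703]
orientation: [2.224, 2.215, 0.002]
contact_force: [-0.2, 0.8, -1.4]
grip_width: 0.0448
gripper_force: 41.7
```

Request:
send_rows --steps '[{"dx": -0.7,"dy": 4,"dz": 0,"yaw": 0,"gripper": 0.2},{"dx": -1.4,"dy": 8,"dz": 0,"yaw": 0,"gripper": 0.2},{"dx": -2.1,"dy": 11.5,"dz": 0,"yaw": 0,"gripper": 0.2},{"dx": -2.2,"dy": 13.1,"dz": 0,"yaw": 0,"gripper": 0.2},{"dx": -2.2,"dy": 13.1,"dz": 3,"yaw": 0,"gripper": 0.2}]'

```text
clock: 16.2
tcp_pos: [0.642, -0.0112, 0.1405]
orientation: [2.224, 2.213, 0.008]
contact_force: [-0.6, 0.1, -2.3]
grip_width: 0.0445
gripper_force: 41.7
```

Request:
send_rows --steps '[{"dx": 0,"dy": 0,"dz": 3,"yaw": 0,"gripper": 0.2},{"dx": 0,"dy": 0,"dz": 5.5,"yaw": 0,"gripper": 0.2},{"dx": 0,"dy": 0,"dz": 7,"yaw": 0,"gripper": 0.2},{"dx": 0,"dy": 0,"dz": 7.7,"yaw": 0,"gripper": 0.2},{"dx": 0,"dy": 0,"dz": 7.7,"yaw": 0,"gripper": 0.2}]'

```text
clock: 16.82
tcp_pos: [0.6391, -0.011, 0.0616]
orientation: [2.226, 2.217, 0.0]
contact_force: [-0.1, 0.2, -1.1]
grip_width: 0.0449
gripper_force: 41.7
```

Request:
send_rows --steps '[{"dx": 0,"dy": 0,"dz": 0.1,"yaw": 0,"gripper": 0.2},{"dx": 0,"dy": 0,"dz": 0.2,"yaw": 0,"gripper": 0.2},{"dx": 0,"dy": 0,"dz": 0.3,"yaw": 0,"gripper": 0.2},{"dx": 0,"dy": 0,"dz": 0.3,"yaw": 0,"gripper": 0.2}]'

```text
clock: 17.32
tcp_pos: [0.6394, -0.011, 0.0597]
orientation: [2.225, 2.216, 0.001]
contact_force: [-2.2, -0.7, 5.7]
grip_width: 0.0446
gripper_force: 42.5
```

Request:
send_rows --steps '[{"dx": 0,"dy": 0,"dz": 0,"yaw": 0,"gripper": 0.6},{"dx": 0,"dy": 0,"dz": 0,"yaw": 0,"gripper": 0.8},{"dx": 0,"dy": 0,"dz": 0,"yaw": 0,"gripper": 1},{"dx": 0,"dy": 0,"dz": 0,"yaw": 0,"gripper": 1},{"dx": 0,"dy": 0,"dz": -0.5,"yaw": 0,"gripper": 1}]'

```text
clock: 17.95
tcp_pos: [0.6386, -0.011, 0.0631]
orientation: [-2.226, -2.216, 0.001]
contact_force: [0.2, -0.3, 0.7]
grip_width: 0.0855
gripper_force: 0.0
```

Request:
send_rows --steps '[{"dx": 0,"dy": 0,"dz": -3,"yaw": 0,"gripper": 1},{"dx": 0,"dy": 0,"dz": -8,"yaw": 0,"gripper": 1},{"dx": 0,"dy": 0,"dz": -11,"yaw": 0,"gripper": 1},{"dx": 2,"dy": -3,"dz": -11,"yaw": 0,"gripper": 1},{"dx": 4.4,"dy": -6.7,"dz": -11,"yaw": 0,"gripper": 1}]'

```text
clock: 18.58
tcp_pos: [0.572, 0.0335, 0.1742]
orientation: [2.227, 2.214, 0.002]
contact_force: [0.1, 0.8, 0.9]
grip_width: 0.0853
gripper_force: 0.0
```

Request:
send_rows --steps '[{"dx": 2.5,"dy": -4,"dz": 0,"yaw": 0,"gripper": 1},{"dx": 5,"dy": -8,"dz": 0,"yaw": 0,"gripper": 1},{"dx": 7,"dy": -10,"dz": 0,"yaw": 0,"gripper": 1},{"dx": 7,"dy": -10,"dz": 0,"yaw": 0,"gripper": 1},{"dx": 7,"dy": -10,"dz": 0,"yaw": 0,"gripper": 1}]'

```text
clock: 19.2
tcp_pos: [0.4732, 0.1032, 0.1736]
orientation: [2.226, 2.216, 0.001]
contact_force: [1.1, 0.2, 0.1]
grip_width: 0.0852
gripper_force: 0.0
```

```bash
python3 - <<'E'
from h import *; from bench import status,imaging
o=status.get_obs();print(o['tcp_pos'],o['grip_width'],go(o,(.472,.103,.058)))
for s in ("side","wrist"):
    f=imaging.grab_frame(s)
    for n,(L,T) in lids(f).items():
        if len(L)<10: continue
        z=np.percentile(L[:,2],95); top=L[L[:,2]>z-.004]
        print(s,n,len(top),cv2.minEnclosingCircle(top[:,:2].astype(np.float32)),z)
E
```

```text
[0.47315321 0.10321001 0.17364317] 0.08516518457011632 (array([-0.02, -0.13, 11.56]), np.float64(-0.27))
side green 132 ((0.4681650400161743, 0.10104198008775711), 0.020522618666291237) 0.0913878006098871
side red 315 ((0.6384934186935425, -0.013276140205562115), 0.021464699879288673) 0.09132462094087371
side yellow 239 ((0.6453044414520264, 0.06753075867891312), 0.021399427205324173) 0.09110379336893452
side blue 164 ((0.652353823184967, 0.1479107141494751), 0.020632358267903328) 0.09122898877032917
wrist green 637 ((0.47161027789115906, 0.10377649962902069), 0.02032611519098282) 0.09248892410306275
wrist red 84 ((0.5943454504013062, 0.05902514234185219), 0.07472563534975052) 0.08969526429898662
wrist yellow 1966 ((0.6452719569206238, 0.06965192407369614), 0.02145485021173954) 0.09250939564803393
wrist blue 2476 ((0.6522395610809326, 0.15160180628299713), 0.021056871861219406) 0.0927015556675354
```

Request:
send_rows --steps '[{"dx": 0,"dy": -0.1,"dz": 4,"yaw": 0,"gripper": 1},{"dx": 0,"dy": -0.1,"dz": 8,"yaw": 0,"gripper": 1},{"dx": 0,"dy": -0.1,"dz": 10.8,"yaw": 0,"gripper": 1},{"dx": 0,"dy": -0.1,"dz": 11.5,"yaw": 0,"gripper": 1},{"dx": 0,"dy": -0.1,"dz": 11.5,"yaw": 0,"gripper": 0.5}]'

```text
clock: 19.92
tcp_pos: [0.4718, 0.1035, 0.0584]
orientation: [-2.227, -2.216, 0.0]
contact_force: [-0.1, 0.4, 1.2]
grip_width: 0.0696
gripper_force: 0.0
```

Request:
send_rows --steps '[{"dx": 0,"dy": 0,"dz": 0,"yaw": 0,"gripper": 0.2},{"dx": 0,"dy": 0,"dz": 0,"yaw": 0,"gripper": 0.2},{"dx": 0,"dy": 0,"dz": 0,"yaw": 0,"gripper": 0.2},{"dx": 0,"dy": 0,"dz": 0,"yaw": 0,"gripper": 0.2},{"dx": 0,"dy": 0,"dz": 0,"yaw": 0,"gripper": 0.2}]'

```text
clock: 20.55
tcp_pos: [0.4721, 0.1039, 0.0596]
orientation: [2.225, 2.216, 0.002]
contact_force: [-1.1, 0.1, 5.3]
grip_width: 0.0448
gripper_force: 40.2
```

Request:
send_rows --steps '[{"dx": 0,"dy": 0,"dz": -2,"yaw": 0,"gripper": 0.2},{"dx": 0,"dy": 0,"dz": -6,"yaw": 0,"gripper": 0.2},{"dx": 0,"dy": 0,"dz": -10,"yaw": 0,"gripper": 0.2},{"dx": -2,"dy": 1,"dz": -12,"yaw": 0,"gripper": 0.2},{"dx": -5,"dy": 3,"dz": -12,"yaw": 0,"gripper": 0.2}]'

```text
clock: 21.18
tcp_pos: [0.5022, 0.0542, 0.1811]
orientation: [2.221, 2.217, 0.006]
contact_force: [0.3, -0.8, -3.0]
grip_width: 0.0448
gripper_force: 41.8
```

Request:
send_rows --steps '[{"dx": -4,"dy": 3,"dz": 0,"yaw": 0,"gripper": 0.2},{"dx": -8,"dy": 7,"dz": 0,"yaw": 0,"gripper": 0.2},{"dx": -12,"dy": 11,"dz": 0,"yaw": 0,"gripper": 0.2},{"dx": -14.3,"dy": 13.1,"dz": 0,"yaw": 0,"gripper": 0.2},{"dx": -14.3,"dy": 13.1,"dz": 3,"yaw": 0,"gripper": 0.2}]'

```text
clock: 21.8
tcp_pos: [0.6348, -0.0936, 0.1505]
orientation: [2.228, 2.207, 0.005]
contact_force: [-0.7, 0.8, -2.8]
grip_width: 0.0447
gripper_force: 41.8
```

Request:
send_rows --steps '[{"dx": 0,"dy": 0,"dz": 3,"yaw": 0,"gripper": 0.2},{"dx": 0,"dy": 0,"dz": 6,"yaw": 0,"gripper": 0.2},{"dx": 0,"dy": 0,"dz": 8,"yaw": 0,"gripper": 0.2},{"dx": 0,"dy": 0,"dz": 8.7,"yaw": 0,"gripper": 0.2},{"dx": 0,"dy": 0,"dz": 8.7,"yaw": 0,"gripper": 0.2}]'

```text
clock: 22.42
tcp_pos: [0.6318, -0.0899, 0.0616]
orientation: [2.226, 2.217, 0.0]
contact_force: [-0.3, 0.2, -1.9]
grip_width: 0.0448
gripper_force: 41.8
```

Request:
send_rows --steps '[{"dx": 0,"dy": 0,"dz": 0.1,"yaw": 0,"gripper": 0.2},{"dx": 0,"dy": 0,"dz": 0.2,"yaw": 0,"gripper": 0.2},{"dx": 0,"dy": 0,"dz": 0.3,"yaw": 0,"gripper": 0.2},{"dx": 0,"dy": 0,"dz": 0.3,"yaw": 0,"gripper": 0.2}]'

```text
clock: 22.92
tcp_pos: [0.6321, -0.09, 0.0597]
orientation: [2.225, 2.216, 0.001]
contact_force: [-2.8, -0.3, 5.9]
grip_width: 0.0446
gripper_force: 42.5
```

Request:
send_rows --steps '[{"dx": 0,"dy": 0,"dz": 0,"yaw": 0,"gripper": 0.6},{"dx": 0,"dy": 0,"dz": 0,"yaw": 0,"gripper": 0.8},{"dx": 0,"dy": 0,"dz": 0,"yaw": 0,"gripper": 1},{"dx": 0,"dy": 0,"dz": 0,"yaw": 0,"gripper": 1},{"dx": 0,"dy": 0,"dz": -0.5,"yaw": 0,"gripper": 1}]'

```text
clock: 23.55
tcp_pos: [0.6312, -0.0899, 0.063]
orientation: [-2.225, -2.216, 0.001]
contact_force: [0.0, -0.5, -0.2]
grip_width: 0.0855
gripper_force: 0.0
```

Request:
send_rows --steps '[{"dx": 0,"dy": 0,"dz": -3,"yaw": 0,"gripper": 1},{"dx": 0,"dy": 0,"dz": -8,"yaw": 0,"gripper": 1},{"dx": 0,"dy": 0,"dz": -12,"yaw": 0,"gripper": 1},{"dx": -4,"dy": -3,"dz": -13,"yaw": 0,"gripper": 1},{"dx": -8,"dy": -6,"dz": -14,"yaw": 0,"gripper": 1}]'

```text
clock: 24.18
tcp_pos: [0.5709, -0.1702, 0.2045]
orientation: [2.223, 2.217, 0.001]
contact_force: [-0.1, -0.8, -0.3]
grip_width: 0.0855
gripper_force: 0.0
```

Request:
send_rows --steps '[{"dx": -4,"dy": -4,"dz": 0,"yaw": 0,"gripper": 1},{"dx": -8,"dy": -8,"dz": 0,"yaw": 0,"gripper": 1},{"dx": -8,"dy": -8,"dz": 0,"yaw": 0,"gripper": 1},{"dx": -8,"dy": -8,"dz": 0,"yaw": 0,"gripper": 1}]'

```text
clock: 24.68
tcp_pos: [0.4913, -0.2491, 0.2038]
orientation: [2.226, 2.216, 0.001]
contact_force: [0.7, 0.1, -0.0]
grip_width: 0.0856
gripper_force: 0.0
```

```bash
python3 - <<'E'
from h import *; from bench import imaging
c,a=np.array([.643,.0297]),np.radians(-4.5)
ex=np.array([np.cos(a),np.sin(a)]); ey=np.array([-np.sin(a),np.cos(a)])
for s in ("side","scene"):
    f=imaging.grab_frame(s); cv2.imwrite(f"pics/{s}9.png",f["color"][:,:,::-1]); P,ok=cloud(f)
    for n,(L,T) in lids(f).items():
        if len(L)<10: continue
        z=np.percentile(L[:,2],95); top=L[L[:,2]>z-.004]
        m=np.array(cv2.minEnclosingCircle(top[:,:2].astype(np.float32))[0])-c
        print(s,n,len(top),"rack mm",(m@ex*1000).round(1),(m@ey*1000).round(1),"top",z.round(4))
    b=P[250:380,360:460] if s=="scene" else P[130:180,225:300]; b=b[(b[...,2]>.05)&(b[...,2]<.07)]; print("bowl",cv2.minEnclosingCircle(b[:,:2].astype(np.float32)))
E
```

```text
side red 313 rack mm -0.2 -43.0 top 0.0912
side yellow 235 rack mm -1.1 37.3 top 0.0911
side blue 161 rack mm -1.1 118.1 top 0.091
bowl ((0.555404543876648, 0.3960317075252533), 0.07607478648424149)
scene green 188 rack mm -0.6 -116.1 top 0.0932
scene red 247 rack mm 1.5 -37.3 top 0.0932
scene yellow 295 rack mm 1.1 42.0 top 0.0932
scene blue 310 rack mm 0.7 125.6 top 0.0932
bowl ((0.556403636932373, 0.398931622505188), 0.07530876994132996)
```

View pics/side9.png

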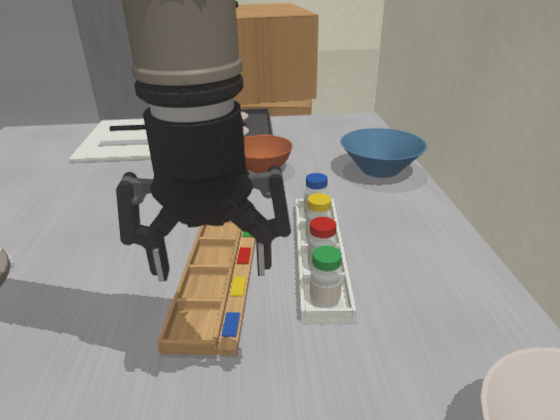

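The final picture shows all four jars upright in the white rack. From far (left) to near they read blue (316,182), yellow (319,203), red (323,228) and green (326,258), and the gripper is clear. The bowl has not moved.

```bash
python3 -c "
from bench import workorder; print(workorder.hand_in())"
```

```text
the job is handed in; nothing more can be done
None
```

All four jars are standing upright in the white rack in reverse order (blue, yellow, red, green from the left), each within about 6 mm of its compartment centre; the bowl is where it started, and I handed the job in at about 25 s without being shown a verdict.

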